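# Point-and-check, then close the vacuum vent

### The arm

A 6-joint arm with a two-finger parallel gripper is mounted at the origin on the work surface. World frame = base frame: x ahead of the robot, y to its left, z up, the work surface at z = 0. Lengths are in m, angles in rad, forces in N, time in s.
With the tool pointing down it reaches from about 0.35 to 0.975 m from the base axis. Payload 4.9 kg.
Tool frame: the origin (TCP) lies between the finger pads, 19 mm behind the fingertips; this is the grasp point; z points along the fingers, y is the line along which they close (so a half turn about z gives the same grasp; the last joint's range is limited). The gripper opens to 85 mm and grips with 20 to 120 N. Pads are 22 mm wide; open, the fingers measure 114 mm over their backs; the gripper's body (76 mm by 85 mm) begins 54 mm behind the grasp point. The pads swing forward as they close: fully open they stand 13 mm farther back than shut.
Start: joints at [-1.427, 0.053, 1.613, -0, 1.476, -0.119], TCP at [0.162, -0.604, 0.25] pointing down, gripper open.
Joint ranges: [-3.01, 3.01], [-1.01, 2.22], [0.06, 2.58], [-1.02, 4.17], [0.09, 2.62], [-3.14, 3.14]. Speed limits (rad/s): [2.57, 2.57, 3.14, 3.14, 3.14, 3.14].

### API

Orientations are given as a rotation vector (axis times angle).
In Python, from station import ctrl gives the robot as it stands. The module is installed in compiled form; this text tells all that it offers.
- The arm moves only by the tool jog_arm, never from a script. Its argument "steps" is a list of rows, each an object with "delta_rot": the turn, a rotation vector about the tool's x, y, z in degrees, a list of three; "linear": the shift along the tool's x, y, z in m, a list of three; "grip": the finger opening in m, from 0 to 0.0854. In form: [{"delta_rot": [rx, ry, rz], "linear": [x, y, z], "grip": grip}, ...]. A call has 1 to 10 rows; each row shifts and turns the commanded pose from where the row before left it, along the tool's axes as they then stand; what a row does not reach is not made up. A row lasts 1/10 s, in which the tool goes at most 50 mm and 8.59 degrees, less where a joint would pass 70% of its speed; a pose out of reach is approached as far as the arm can. A call with a gripper value outside its range is refused whole. The fingers move at their own pace and stop on an object; "newtons" is the grip in N (left out, the last holds). Time passes only in rows, so rows that do not move let the fingers close. It gives the time, the measured TCP pose, the force, the opening and the grip force at its end, in the units of the state.
- ctrl.get_obs(): the state, without advancing time (a new reading comes with each control period).
- ctrl.get_image(name): name is "side" or "top" or "wrist"; returns (picture, depth): 384x512x3 uint8, red, green, blue; 384x512 float32, m along the optical axis (not along the pixel's ray), 0 where there is no reading.
- ctrl.camera_info(name): a dict with "camera_matrix" (3x3 intrinsics, pixels), "R" (3x3) and "t" (3): a world point X has camera coordinates R X + t; the wrist camera has in their place "T_tool_cam" (4x4, takes a point from camera to tool coordinates, whose origin is the TCP and whose axes are the flange's). Camera axes: x right, y down, z forward; pixel columns grow to the right and rows downward; lengths in m; the calibration is good to about 2 mm. The wrist camera is an equidistant fisheye: a pixel r from the principal point sees the ray r / f radians off the axis. A picture is of the moment at which its call begins: read the wrist's pose just before it. camera_info takes no time and is no camera call.
- ctrl.finish_job(): hands the job in; it is judged then, once.
The state is a dict: "t": time; "q": joint angles; "dq": joint speeds; "effort": joint torques, N m; "tool_pos": TCP position; "tool_rot": TCP orientation; "contact_force": force on the tool from outside, world axes, zero at the start; "wrist_torque": the same for the moment, N m; "opening": finger opening in m; "grip_force": force on a finger pad.
Only numpy, scipy, OpenCV 4.12 (cv2) and the standard library are available. Lean on these libraries where they do the work, as an engineer would, in place of code of your own. Each camera call takes 0.05 s, during which the arm holds its last target. There are 200 camera calls.

### The job

Do the point-and-check before the vacuum is put on: point straight down at the mouth of the larger of the two conical flasks, with the fingertips one to four centimetres above it and touching nothing, and stay there for about two seconds; then point in the same way at the middle of the round dial gauge on the vacuum manifold, again for about two seconds. Only after that, gently push the manifold's vent lever with the outside of the fingers, without pinching it, all the way over to the end of its swing on the far side, leave it there and back clear. Do not point low over the other three vessels, and do not touch, move or lift any glassware, the gauge or the other things on the bench.

Things in the scene. Friction and masses are not known exactly. Their poses are not given: they have to be found in the camera images.
- flask_large: the larger conical (Erlenmeyer) flask, clear glass, loose, upright: base diameter 85 mm, 140 mm high, sloping in from 14 mm above the bench to a straight neck 34 mm across from 95 mm up, rim 42 mm across. Origin at the centre of its underside, z up. About 0.22 kg. The four vessels swap places between runs
- flask_large_mouth (a point): centre of the larger conical flask's mouth, level with its rim, 140 mm above its underside
- flask_small: the smaller conical flask, same shape, clear glass, loose: base diameter 64 mm, 100 mm high, rim 34 mm across. Origin at the centre of its underside. To be left alone
- flask_small_mouth (a point): centre of the smaller flask's mouth, 100 mm above its underside
- beaker: straight open glass beaker, loose, 70 mm across, 95 mm high. Origin at the centre of its underside. To be left alone
- beaker_rim (a point): centre of the beaker's mouth, 95 mm above its underside
- bottle: capped wide-mouth glass jar with a grey plastic cap, loose, 66 mm across, 130 mm high. Origin at the centre of its underside. To be left alone
- bottle_cap (a point): centre of the top of the jar's cap, 130 mm above its underside
- manifold: the vacuum manifold, fixed to the bench: an aluminium block 100 (x) by 250 (y) by 30 mm high. Origin at the centre of its underside; its x axis is the way the vent lever is pushed (away from the robot, turned by the block's yaw of up to 0.4 rad either way), y runs along the block. On top it carries the gauge (at y = +70 mm) and the vent lever (at y = -70 mm)
- gauge: round dial gauge on the manifold, fixed, its dial facing straight up: a dark case 68 mm across with a white face, on a short brass stem. Origin at the foot of the stem on the block's top, 30 mm above the bench; the case spans 58 to 82 mm above the bench
- gauge_face (a point): centre of the gauge's face, 83 mm above the bench; nothing of the gauge stands higher than 2 mm above it
- vent (a joint): angle of the vent lever, rad: 0 leaning 0.5 rad from upright towards the robot (the manifold's -x), 0.5 upright, 1.0 leaning 0.5 rad the far way (+x), its end stop, where the vent is closed. It starts between 0 and 0.25, swings about an axis along the manifold's y at (0, -70, 52) mm in the manifold's frame, is stiffened by light friction (about 1 N at the ball) and stays where it is left
- vent_tip (a point): centre of the vent lever's black ball, 26 mm across, 80 mm from the lever's axis (122 mm above the bench at either end of its swing, 132 mm when upright), on a 10 mm steel rod. The lever stands on a dark block 70 (x) by 50 (y) mm, whose top is 55 mm above the bench; its round boss reaches 65 mm
- timer: flat white bench timer, loose, 70 by 70 by 22 mm, origin at the centre of its underside. To be left alone
- dishes: clear stack of petri dishes, loose, 90 mm across, 30 mm high, origin at the centre of its underside. To be left alone
- scoop: steel powder scoop, spoon-shaped, 160 mm long, lying on the bench, loose. To be left alone
- stopper_box: small cardboard box, loose, 60 by 90 by 40 mm, origin at the centre of its underside. To be left alone

How it is judged:
On the way, in this order (a step that is already met when the one before it is completed fails the run):
1. the tool points down just above the mouth of the larger conical flask for 1.5 s (TCP within 25 mm sideways, 21 to 80 mm above the mouth, within 45 degrees of straight down) (horizontal distance between the grasp point and flask_large_mouth below 0.025 m and z of the grasp point in the frame of flask_large_mouth between 0.021 and 0.08 m and angle between the grasp point's own z axis and vertical above 2.35 rad), for 1.5 s.
2. the tool points down in the same way above the middle of the gauge's face for 1.5 s (horizontal distance between the grasp point and gauge_face below 0.025 m and z of the grasp point in the frame of gauge_face between 0.021 and 0.08 m and angle between the grasp point's own z axis and vertical above 2.35 rad), for 1.5 s.
3. the vent lever is pushed over to its far end (above 0.85 rad) (value of joint vent above 0.85 rad), for 0.2 s.
At the end, for the whole second after the job is handed in: the vent lever rests above 0.85 rad (end stop 1.0); every vessel stands upright (within 0.1 rad) and every loose thing is within 12 mm of where it began (value of joint vent above 0.85 rad and velocity of joint vent between -0.05 and 0.05 rad/s and distance of each of flask_large, flask_small, beaker, bottle, timer, dishes, scoop, stopper_box from where it was at the start of the episode below 0.012 m and angle between each of flask_large, flask_small, beaker, bottle's own z axis and vertical below 0.1 rad); the robot touches nothing.
It fails at once if the larger flask or the gauge is touched (over 0.5 N) (contact force between any of the fingers, the arm and flask_large above 0.5 N or contact force between any of the fingers, the arm and gauge above 0.5 N).
It fails at once if another loose thing is touched (over 0.5 N) (contact force between any of the fingers, the arm and flask_small above 0.5 N or contact force between any of the fingers, the arm and beaker above 0.5 N or contact force between any of the fingers, the arm and bottle above 0.5 N or contact force between any of the fingers, the arm and timer above 0.5 N or contact force between any of the fingers, the arm and dishes above 0.5 N or contact force between any of the fingers, the arm and scoop above 0.5 N or contact force between any of the fingers, the arm and stopper_box above 0.5 N).
It fails at once if a loose thing is moved or lifted by more than 12 mm (distance of any of flask_large, flask_small, beaker, bottle, timer, dishes, scoop, stopper_box from where it was at the start of the episode above 0.012 m).
It fails at once if the tool points low over one of the other three vessels (TCP within 20 mm sideways and less than 55 mm above its mouth or cap) ((horizontal distance between the grasp point and flask_small_mouth below 0.02 m and z of the grasp point in the frame of flask_small_mouth below 0.055 m) or (horizontal distance between the grasp point and beaker_rim below 0.02 m and z of the grasp point in the frame of beaker_rim below 0.055 m) or (horizontal distance between the grasp point and bottle_cap below 0.02 m and z of the grasp point in the frame of bottle_cap below 0.055 m)).
It fails at once if the lever is forced or pinched (over 25 N) (contact force between the fingers and vent above 25 N).
It also fails if it takes over 64 s, if anything falls off the work surface, if the arm or the gripper's body presses on something with over 40 N, if the wrist force passes 120 N, or if a joint passes its speed limit or range.

## Working session

There is one attempt and no reset: what is moved stays moved. The work goes in short steps, Python scripts to look and compute and a tool call to move; the robot and the scene stay as the last step left them, time stands still between calls to the robot, and variables do not carry over. Pictures are saved under pics/ and viewed, at most 10 in all, crops included, and the job is handed in when it is done.

Besides the shell and the picture viewer there is one more tool, called after "Call:" as name([rows], argument=value, ...), one row to a line, values as JSON. jog_arm: Moves the arm, as the interface text tells. Its arguments: {"type":"object","properties":{"steps":{"type":"array"},"newtons":{"type":"number"}},"required":["steps"]}

```bash
mkdir -p pics; python3 - <<'E'
from station import ctrl
import cv2,numpy as np
o=ctrl.get_obs();print(o['t'],o['tool_pos'],o['tool_rot'],o['opening'])
for n in('side','top'):
    p,d=ctrl.get_image(n);cv2.imwrite(f'pics/{n}0.png',p[:,:,::-1]);np.savez(f'{n}0.npz',p=p,d=d)
    c=ctrl.camera_info(n);print(n,c)
E
```

```text
0.0 [ 0.1622537  -0.60296307  0.24876178] [-3.11246054e+00 -4.11311586e-01  6.46056851e-05] 0.08544129216877691
side {'camera_matrix': array([[459.91932904,   0.        , 257.48484122],
       [  0.        , 459.91932904, 187.30905706],
       [  0.        ,   0.        ,   1.        ]]), 'R': array([[-0.95486026, -0.29688478,  0.01006539],
       [-0.22495703,  0.70056198, -0.67720547],
       [ 0.19400057, -0.64890087, -0.73572511]]), 't': array([0.55005376, 0.21943821, 1.15069712])}
top {'camera_matrix': array([[434.34567533,   0.        , 255.18694382],
       [  0.        , 434.34567533, 183.17362126],
       [  0.        ,   0.        ,   1.        ]]), 'R': array([[ 0.00248033, -0.99941998, -0.03396397],
       [-0.9878733 ,  0.00282383, -0.15523651],
       [ 0.15524238,  0.03393714, -0.98729331]]), 't': array([0.01999933, 0.58132343, 0.99745503])}
```

View pics/top0.png

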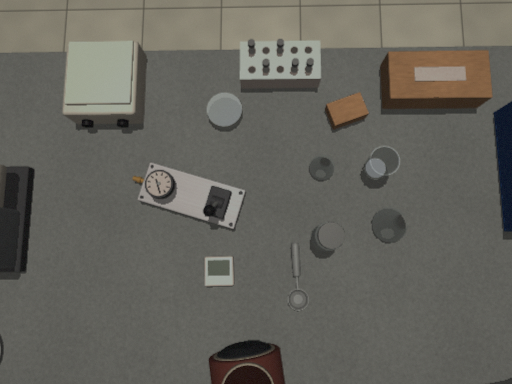

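View pics/side0.png

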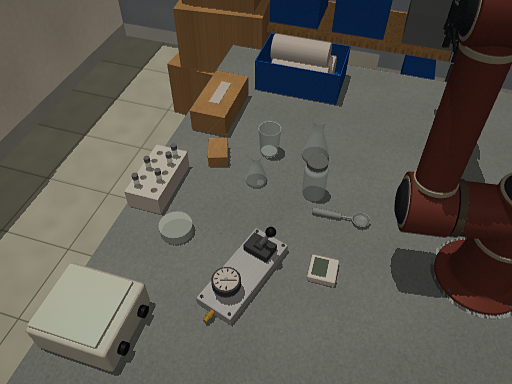

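The top view shows the gauge at about (159,184), the ball at (210,210), the small flask at (321,168), the beaker at (385,160), the jar at (330,237) and probably the large flask at (389,226). The side view shows the large flask behind the jar at about (317,140). I'll zoom in next.

```bash
cat > h.py <<'E'
import numpy as np
from station import ctrl
def ray(n,u,v):
    c=ctrl.camera_info(n);K,R,t=c['camera_matrix'],c['R'],c['t']
    return -R.T@t, R.T@np.linalg.inv(K)@np.array([u,v,1.])
def onz(n,u,v,z):
    o,d=ray(n,u,v);return o+d*(z-o[2])/d[2]
def proj(n,X):
    c=ctrl.camera_info(n);x=c['camera_matrix']@(c['R']@np.array(X)+c['t']);return x[:2]/x[2]
E
python3 - <<'E'
from h import *
import cv2
a=cv2.imread('pics/top0.png');b=cv2.imread('pics/side0.png')
f=lambda im:cv2.convertScaleAbs(im,alpha=2,beta=0)
A=cv2.resize(f(a[140:260,290:420]),None,fx=4.5,fy=4.5,interpolation=cv2.INTER_CUBIC)
cv2.imwrite('pics/topc.png',A)
B=cv2.resize(f(b[110:210,235:345]),None,fx=5,fy=5,interpolation=cv2.INTER_CUBIC)
cv2.imwrite('pics/sidec.png',B)
for n,u,v,z in[('top',159,184,.083),('top',210,210,.122),('top',389,226,.0),('top',321,168,0),('top',330,237,.13),('side',228,278,.083),('side',271,232,.122),('side',257,181,0),('side',317,126,.14),('side',316,155,.13)]:
    print(n,u,v,z,onz(n,u,v,z).round(3))
E
```

```text
top 159 184 0.083 [0.574 0.243 0.083]
top 210 210 0.122 [0.51  0.117 0.122]
top 389 226 0.0 [ 0.482 -0.306  0.   ]
top 321 168 0 [ 0.627 -0.144  0.   ]
top 330 237 0.13 [ 0.45  -0.144  0.13 ]
side 228 278 0.083 [0.571 0.244 0.083]
side 271 232 0.122 [0.507 0.118 0.122]
side 257 181 0 [ 0.621 -0.14   0.   ]
side 317 126 0.14 [ 0.484 -0.274  0.14 ]
side 316 155 0.13 [ 0.462 -0.165  0.13 ]
```

View pics/topc.png

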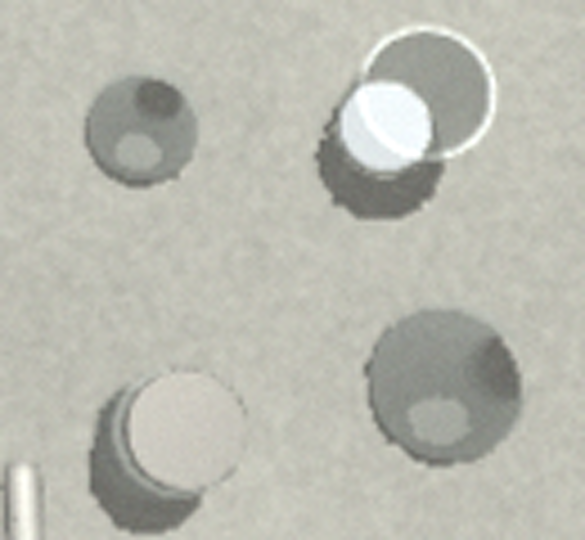

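View pics/sidec.png

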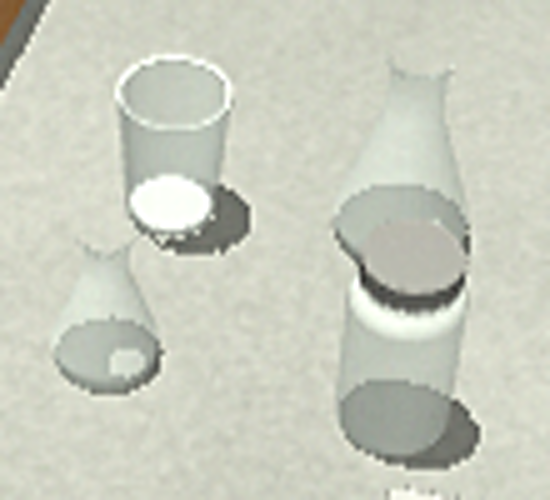

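```bash
python3 - <<'E'
from h import *
s=lambda x,y:(235+x/5-.4,110+y/5-.4)
t=lambda x,y:(290+x/4.5-.4,140+y/4.5-.4)
P=lambda l,n,uv,z:print(l,onz(n,*uv,z).round(4))
P('L rim side','side',s(420,71),.14);P('L base side','side',s(402,227),.007);P('L base top','top',t(445,386),.007)
P('S rim side','side',s(106,250),.1);P('S base side','side',s(108,356),.005);P('S base top','top',t(141,130),.005)
P('beaker rim side','side',s(175,92),.095);P('beaker rim top','top',t(428,92),.095)
P('cap side','side',s(414,256),.13);P('cap top','top',t(188,430),.13)
for n in('side','top'):
    d=np.load(n+'0.npz')['d']
    for nm,X in(('ball',[.51,.117,.122]),('gauge',[.573,.243,.083])):
        u,v=proj(n,X).round().astype(int);o,r=ray(n,u,v);print(n,nm,u,v,d[v,u],(o+r*d[v,u]).round(3))
# manifold corners in top picture
import cv2
p=np.load('top0.npz')['p'];m=(p.min(2)>105).astype(np.uint8);m[:140]=0;m[:,:130]=0;m[235:]=0;m[:,260:]=0
m=cv2.morphologyEx(m,cv2.MORPH_CLOSE,np.ones((5,5)))
c=max(cv2.findContours(m,0,2)[0],key=cv2.contourArea);b=cv2.boxPoints(cv2.minAreaRect(c));print(b)
W=np.array([onz('top',*q,.03) for q in b]);print(W.round(3),W.mean(0).round(3),[np.linalg.norm(W[i]-W[i-1]).round(3) for i in range(4)])
E
```

```text
L rim side [ 0.4815 -0.2846  0.14  ]
L base side [ 0.4807 -0.2956  0.007 ]
L base top [ 0.4827 -0.3031  0.007 ]
S rim side [ 0.6215 -0.1271  0.1   ]
S base side [ 0.6223 -0.136   0.005 ]
S base top [ 0.6244 -0.1429  0.005 ]
beaker rim side [ 0.6245 -0.275   0.095 ]
beaker rim top [ 0.6262 -0.2775  0.095 ]
cap side [ 0.4534 -0.1437  0.13  ]
cap top [ 0.4544 -0.1473  0.13  ]
side ball 270 231 1.0675079 [0.508 0.126 0.136]
side gauge 227 278 1.0387802 [0.573 0.246 0.086]
top ball 210 210 0.94560814 [0.508 0.115 0.136]
top gauge 159 184 1.0113189 [0.574 0.243 0.085]
[[136.7132  199.24643]
 [148.52985 160.2515 ]
 [245.0597  189.50296]
 [233.24304 228.4979 ]]
[[0.545 0.31  0.03 ]
 [0.642 0.285 0.03 ]
 [0.568 0.045 0.03 ]
 [0.474 0.073 0.03 ]] [0.557 0.178 0.03 ] [np.float64(0.248), np.float64(0.1), np.float64(0.251), np.float64(0.099)]
```

The large flask is at about (0.482, -0.296) and the gauge at (0.575, 0.244). The manifold yaw is about -0.29 and the lever axis is at about (0.537, 0.111). I'll move high over the flask with the fingers closing.

Call:
jog_arm([
  {"delta_rot":[0,0,0],"linear":[0.03,-0.016,0],"grip":0},
  {"delta_rot":[0,0,0],"linear":[0.04,-0.022,0],"grip":0},
  {"delta_rot":[0,0,0],"linear":[0.04,-0.022,0],"grip":0},
  {"delta_rot":[0,0,0],"linear":[0.04,-0.022,0],"grip":0},
  {"delta_rot":[0,0,0],"linear":[0.04,-0.022,0],"grip":0},
  {"delta_rot":[0,0,0],"linear":[0.04,-0.022,0],"grip":0},
  {"delta_rot":[0,0,0],"linear":[0.04,-0.022,0],"grip":0},
  {"delta_rot":[0,0,0],"linear":[0.04,-0.022,0],"grip":0},
  {"delta_rot":[0,0,0],"linear":[0.03,-0.016,0],"grip":0},
  {"delta_rot":[0,0,0],"linear":[0,0,0],"grip":0},
], newtons=20)

```text
t: 1.1
tool_pos: [0.4444, -0.3326, 0.2494]
tool_rot: [-3.112, -0.419, -0.0]
contact_force: [-1.1, -0.6, 0.2]
opening: -0.0001
grip_force: 0.0
```

```bash
python3 - <<'E'
from h import *
import cv2
o=ctrl.get_obs();p,d=ctrl.get_image('wrist');c=ctrl.camera_info('wrist')
np.savez('w1.npz',p=p,d=d,pos=o['tool_pos'],rot=o['tool_rot']);print(o['tool_pos'],c)
cv2.imwrite('pics/w1.png',cv2.convertScaleAbs(p[:,:,::-1],alpha=1.7))
E
```

```text
[ 0.44440997 -0.33262001  0.24944849] {'camera_matrix': array([[297.31863964,   0.        , 253.87559564],
       [  0.        , 297.31863964, 191.62847905],
       [  0.        ,   0.        ,   1.        ]]), 'T_tool_cam': array([[-6.22766615e-04, -9.55363755e-01, -2.95431394e-01,
         7.43494693e-02],
       [ 9.99999401e-01, -8.60806226e-04,  6.75679128e-04,
         6.33357532e-04],
       [-8.99828532e-04, -2.95430796e-01,  9.55363719e-01,
        -1.24394836e-01],
       [ 0.00000000e+00,  0.00000000e+00,  0.00000000e+00,
         1.00000000e+00]])}
```

View pics/w1.png

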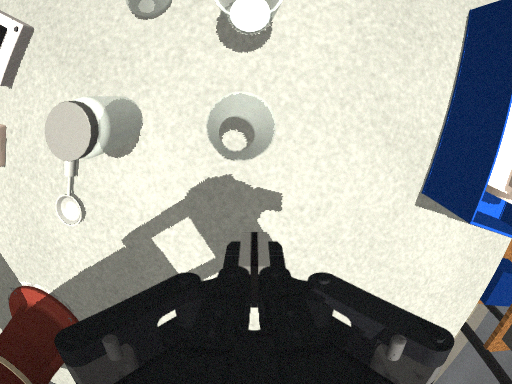

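The wrist view shows the flask disc at about (241,126), the light spot through its mouth at (234,140) and the jar cap at (72,130).

```bash
cat >> h.py <<'E'
from scipy.spatial.transform import Rotation as Ro
def wz(u,v,z,pos,rot):
    c=ctrl.camera_info('wrist');K=c['camera_matrix'];T=c['T_tool_cam']
    x=np.array([u-K[0,2],v-K[1,2]]);r=np.hypot(*x);th=r/K[0,0]
    d=np.r_[x/r*np.sin(th),np.cos(th)];R=Ro.from_rotvec(rot).as_matrix()
    o=R@T[:3,3]+pos;d=R@T[:3,:3]@d;return o+d*(z-o[2])/d[2]
def wproj(X,pos,rot):
    c=ctrl.camera_info('wrist');K=c['camera_matrix'];T=c['T_tool_cam']
    X=Ro.from_rotvec(rot).as_matrix().T@(np.array(X)-pos);X=T[:3,:3].T@(X-T[:3,3])
    h=np.hypot(X[0],X[1]);th=np.arctan2(h,X[2]);return K[:2,2]+X[:2]/h*th*K[0,0]
E
python3 - <<'E'
from h import *
f=np.load('w1.npz');a=(f['pos'],f['rot'])
print('base',wz(241,126,.007,*a),'spot@.14',wz(234,140,.14,*a),'spot@0',wz(234,140,0,*a),'cap',wz(72,130,.13,*a))
print('top spot',onz('top',290+440/4.5,140+420/4.5,.14))
for y in(-.28,-.29,-.3,-.305):
  print(y,[ (wproj([.482,y,z],*a)).round(1) for z in(0,.14)],proj('side',[.482,y,.14]).round(1),proj('top',[.482,y,.14]).round(1))
E
```

```text
base [ 0.48417501 -0.30592123  0.007     ] spot@.14 [ 0.48361572 -0.30626536  0.14      ] spot@0 [ 0.4640718  -0.30179681  0.        ] cap [ 0.45679246 -0.154039    0.13      ]
top spot [ 0.45799643 -0.26502691  0.14      ]
-0.28 [array([220.9, 122. ]), array([201.6, 133.8])] [318.1 124.7] [394.4 222. ]
-0.29 [array([228.5, 124. ]), array([213.7, 136.8])] [318.8 122.6] [399.1 222. ]
-0.3 [array([236.2, 126. ]), array([225.9, 140. ])] [319.6 120.5] [403.9 222. ]
-0.305 [array([240.1, 127. ]), array([231.9, 141.5])] [319.9 119.5] [406.3 222. ]
```

Call:
jog_arm([
  {"delta_rot":[0,0,0],"linear":[0.015,-0.006,0],"grip":0},
  {"delta_rot":[0,0,0],"linear":[0.015,-0.006,0],"grip":0},
  {"delta_rot":[0,0,0],"linear":[0.015,-0.006,0],"grip":0},
  {"delta_rot":[0,0,0],"linear":[0,0,0.015],"grip":0},
  {"delta_rot":[0,0,0],"linear":[0,0,0.016],"grip":0},
  {"delta_rot":[0,0,0],"linear":[0,0,0.016],"grip":0},
  {"delta_rot":[0,0,0],"linear":[0,0,0.015],"grip":0},
  {"delta_rot":[0,0,0],"linear":[0,0,0],"grip":0},
  {"delta_rot":[0,0,0],"linear":[0,0,0],"grip":0},
  {"delta_rot":[0,0,0],"linear":[0,0,0],"grip":0},
])

```text
t: 2.15
tool_pos: [0.4814, -0.307, 0.1889]
tool_rot: [3.113, 0.411, 0.002]
contact_force: [-0.3, -0.1, 0.5]
opening: 0.0002
grip_force: 0.0
```

Call:
jog_arm([
  {"delta_rot":[0,0,0],"linear":[0,0,0],"grip":0},
  {"delta_rot":[0,0,0],"linear":[0,0,0],"grip":0},
  {"delta_rot":[0,0,0],"linear":[0,0,0],"grip":0},
  {"delta_rot":[0,0,0],"linear":[0,0,0],"grip":0},
  {"delta_rot":[0,0,0],"linear":[0,0,0],"grip":0},
  {"delta_rot":[0,0,0],"linear":[0,0,0],"grip":0},
  {"delta_rot":[0,0,0],"linear":[0,0,0],"grip":0},
  {"delta_rot":[0,0,0],"linear":[0,0,0],"grip":0},
  {"delta_rot":[0,0,0],"linear":[0,0,0],"grip":0},
  {"delta_rot":[0,0,0],"linear":[0,0,0],"grip":0},
])

```text
t: 3.15
tool_pos: [0.4812, -0.3065, 0.188]
tool_rot: [-3.114, -0.412, -0.0]
contact_force: [-0.6, 0.9, 0.5]
opening: 0.0001
grip_force: 0.0
```

```bash
python3 - <<'E'
from h import *
import cv2
o=ctrl.get_obs();p,d=ctrl.get_image('wrist');cv2.imwrite('pics/w2.png',cv2.convertScaleAbs(p[:,:,::-1],alpha=1.7))
a=(o['tool_pos'],o['tool_rot']);print(o['t'],a);print(wproj([.483,-.303,.14],*a),wproj(o['tool_pos']-[0,0,.047],*a))
E
```

```text
3.15 (array([ 0.4811604 , -0.30649601,  0.18798846]), array([-3.11449514e+00, -4.11592049e-01, -2.66617327e-05]))
[248.06223844 219.60943421] [252.68824814 224.15761602]
```

View pics/w2.png

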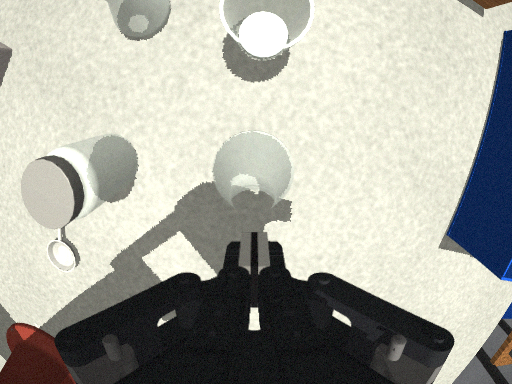

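The wrist view shows the flask disc at about (252,171) and the fingertips just below it, clear of the neck. I'll check the base estimate from this pose.

```bash
python3 - <<'E'
from h import *
o=ctrl.get_obs();a=(o['tool_pos'],o['tool_rot'])
print(wz(252,171,.007,*a),wz(252,170,.0,*a),wz(246,185,.0,*a))
print(onz('top',290+440/4.5,140+420/4.5,0))
for z in(0,.014):print(z,[wproj([.481+dx,-.306+dy,z],*a).round() for dx,dy in((.0425,0),(-.0425,0),(0,.0425),(0,-.0425))])
import cv2
p,d=ctrl.get_image('wrist');print(d[140:235:6,252].round(3))
E
```

```text
[ 0.4834291  -0.30473959  0.007     ] [ 0.48290237 -0.30484199  0.        ] [ 0.46496118 -0.30283887  0.        ]
[ 0.46377468 -0.30236049  0.        ]
0 [array([263., 134.]), array([243., 208.]), array([214., 162.]), array([290., 182.])]
0.014 [array([263., 136.]), array([242., 212.]), array([213., 165.]), array([292., 185.])]
[0.274 0.262 0.253 0.243 0.235 0.228 0.218 0.202 0.188 0.327 0.329 0.33
 0.334 0.335 0.337 0.339]
```

```bash
python3 - <<'E'
from h import *
import cv2
o=ctrl.get_obs();a=(o['tool_pos'],o['tool_rot']);p,d=ctrl.get_image('wrist')
c=ctrl.camera_info('wrist');T=c['T_tool_cam'];R=Ro.from_rotvec(a[1]).as_matrix()
def pt(u,v):
    w=wz(u,v,0,*a);o=R@T[:3,3]+a[0];r=w-o;return o+r*d[v,u]/(r@(R@T[:3,2]))
for v in(150,170,180,188,191):print(v,pt(252,v).round(3))
Q=np.array([pt(u,v) for v in range(130,235) for u in range(205,300) if d[v,u]>0])
for z in(.02,.05,.08,.1,.12,.13,.14):
    s=Q[abs(Q[:,2]-z)<.005];print(z,len(s),s.min(0).round(3) if len(s) else'',s.max(0).round(3) if len(s) else '')
E
```

```text
150 [ 0.513 -0.297  0.057]
170 [ 0.503 -0.3    0.09 ]
180 [ 0.501 -0.301  0.113]
188 [ 0.501 -0.301  0.132]
191 [ 0.46  -0.311  0.001]Traceback (most recent call last):
  File "<stdin>", line 8, in <module>
  File "<stdin>", line 6, in pt
  File "h.py", line 12, in wz
    c=ctrl.camera_info('wrist');K=c['camera_matrix'];T=c['T_tool_cam']
ValueError: time passes only in moves, steps and waits
```

Call:
jog_arm([
  {"delta_rot":[0,0,0],"linear":[0,0,0],"grip":0},
  {"delta_rot":[0,0,0],"linear":[0,0,0],"grip":0},
  {"delta_rot":[0,0,0],"linear":[0,0,0],"grip":0},
  {"delta_rot":[0,0,0],"linear":[0,0,0],"grip":0},
  {"delta_rot":[0,0,0],"linear":[0,0,0],"grip":0},
  {"delta_rot":[0,0,0],"linear":[0,0,0],"grip":0},
  {"delta_rot":[0,0,0],"linear":[0,0,0],"grip":0},
  {"delta_rot":[0,0,0],"linear":[0,0,0],"grip":0},
])

```text
t: 4.1
tool_pos: [0.4812, -0.3065, 0.188]
tool_rot: [3.114, 0.412, 0.0]
contact_force: [0.2, -0.5, 0.4]
opening: -0.0001
grip_force: 0.0
```

Call:
jog_arm([
  {"delta_rot":[0,0,0],"linear":[0,0,-0.018],"grip":0},
  {"delta_rot":[0,0,0],"linear":[0,0,-0.018],"grip":0},
  {"delta_rot":[0,0,6],"linear":[0,0,-0.018],"grip":0},
  {"delta_rot":[0,0,8],"linear":[0,0,-0.018],"grip":0},
  {"delta_rot":[0,0,8],"linear":[0,0,0],"grip":0},
  {"delta_rot":[0,0,6],"linear":[0,0,0],"grip":0},
  {"delta_rot":[0,0,4],"linear":[0,0,0],"grip":0},
  {"delta_rot":[0,0,0],"linear":[-0.002,-0.02,0],"grip":0},
  {"delta_rot":[0,0,0],"linear":[-0.005,-0.04,0],"grip":0},
  {"delta_rot":[0,0,0],"linear":[-0.005,-0.04,0],"grip":0},
])

```text
t: 5.1
tool_pos: [0.4988, -0.2067, 0.2599]
tool_rot: [-3.107, 0.466, -0.0]
contact_force: [1.2, 0.7, 0.3]
opening: 0.0
grip_force: 0.0
```

Call:
jog_arm([
  {"delta_rot":[0,0,0],"linear":[-0.005,-0.04,0],"grip":0},
  {"delta_rot":[0,0,0],"linear":[-0.005,-0.04,0],"grip":0},
  {"delta_rot":[0,0,0],"linear":[-0.005,-0.04,0],"grip":0},
  {"delta_rot":[0,0,0],"linear":[-0.005,-0.04,0],"grip":0},
  {"delta_rot":[0,0,0],"linear":[-0.005,-0.04,0],"grip":0},
  {"delta_rot":[0,0,0],"linear":[-0.005,-0.04,0],"grip":0},
  {"delta_rot":[0,0,0],"linear":[-0.005,-0.04,0],"grip":0},
  {"delta_rot":[0,0,0],"linear":[-0.005,-0.04,0],"grip":0},
  {"delta_rot":[0,0,0],"linear":[-0.005,-0.04,0],"grip":0},
  {"delta_rot":[0,0,0],"linear":[-0.002,-0.02,0],"grip":0},
])

```text
t: 6.1
tool_pos: [0.5645, 0.1728, 0.26]
tool_rot: [-3.107, 0.459, 0.0]
contact_force: [0.2, -0.2, 0.1]
opening: 0.0002
grip_force: 0.0
```

Call:
jog_arm([
  {"delta_rot":[0,0,0],"linear":[0,0,0],"grip":0},
  {"delta_rot":[0,0,0],"linear":[0,0,0],"grip":0},
])

```text
t: 6.3
tool_pos: [0.5645, 0.1698, 0.2598]
tool_rot: [3.107, -0.461, -0.0]
contact_force: [-0.1, 0.4, 0.1]
opening: -0.0
grip_force: 0.0
```

```bash
python3 - <<'E'
from h import *
import cv2
o=ctrl.get_obs();a=(o['tool_pos'],o['tool_rot']);p,d=ctrl.get_image('wrist');cv2.imwrite('pics/w3.png',cv2.convertScaleAbs(p[:,:,::-1],alpha=1.5))
R=Ro.from_rotvec(a[1]).as_matrix();print(o['t'],a[0],np.arctan2(R[1,0],R[0,0]),R[2,2])
print('pred gauge px',wproj([.575,.244,.083],*a),'ball',wproj([.51,.118,.126],*a))
g=np.array([.575,.244,.135])-a[0];print('to gauge, tool axes',R.T@g)
E
```

```text
6.3 [0.56446844 0.1697923  0.25980995] -0.2949062857039678 -0.9999997132339841
pred gauge px [183.55157344 185.77104193] ball [320.53152122 223.5491883 ]
to gauge, tool axes [-0.01146755 -0.07415651  0.12475788]
```

View pics/w3.png

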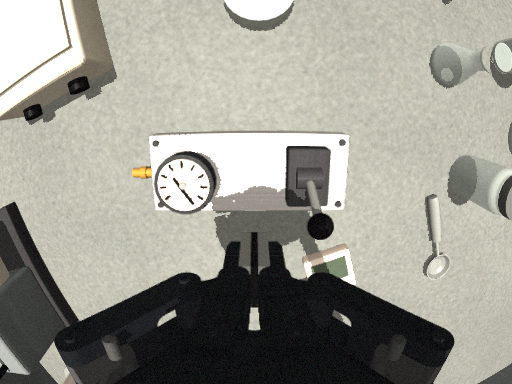

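The gauge centre is at (183,185) and the ball at (320,225). Both match the predicted pixels, and the manifold is square to the tool.

Call:
jog_arm([
  {"delta_rot":[0,0,0],"linear":[-0.004,-0.025,0],"grip":0},
  {"delta_rot":[0,0,0],"linear":[-0.004,-0.025,0],"grip":0},
  {"delta_rot":[0,0,0],"linear":[-0.003,-0.024,0],"grip":0},
  {"delta_rot":[0,0,0],"linear":[0,0,0.02],"grip":0},
  {"delta_rot":[0,0,0],"linear":[0,0,0.03],"grip":0},
  {"delta_rot":[0,0,0],"linear":[0,0,0.03],"grip":0},
  {"delta_rot":[0,0,0],"linear":[0,0,0.025],"grip":0},
  {"delta_rot":[0,0,0],"linear":[0,0,0.015],"grip":0},
  {"delta_rot":[0,0,0],"linear":[0,0,0.004],"grip":0},
  {"delta_rot":[0,0,0],"linear":[0,0,0],"grip":0},
])

```text
t: 7.35
tool_pos: [0.5759, 0.2432, 0.1362]
tool_rot: [3.107, -0.464, -0.0]
contact_force: [-0.2, -0.5, 0.3]
opening: 0.0001
grip_force: 0.0
```

Call:
jog_arm([
  {"delta_rot":[0,0,0],"linear":[0,0,0],"grip":0},
  {"delta_rot":[0,0,0],"linear":[0,0,0],"grip":0},
  {"delta_rot":[0,0,0],"linear":[0,0,0],"grip":0},
  {"delta_rot":[0,0,0],"linear":[0,0,0],"grip":0},
  {"delta_rot":[0,0,0],"linear":[0,0,0],"grip":0},
  {"delta_rot":[0,0,0],"linear":[0,0,0],"grip":0},
  {"delta_rot":[0,0,0],"linear":[0,0,0],"grip":0},
  {"delta_rot":[0,0,0],"linear":[0,0,0],"grip":0},
  {"delta_rot":[0,0,0],"linear":[0,0,0],"grip":0},
  {"delta_rot":[0,0,0],"linear":[0,0,0],"grip":0},
])

```text
t: 8.35
tool_pos: [0.5756, 0.2438, 0.136]
tool_rot: [-3.107, 0.463, 0.0]
contact_force: [-0.1, -0.2, 0.2]
opening: 0.0003
grip_force: 0.0
```

Call:
jog_arm([
  {"delta_rot":[0,0,0],"linear":[0,0,0],"grip":0},
  {"delta_rot":[0,0,0],"linear":[0,0,0],"grip":0},
  {"delta_rot":[0,0,0],"linear":[0,0,0],"grip":0},
  {"delta_rot":[0,0,0],"linear":[0,0,0],"grip":0},
  {"delta_rot":[0,0,0],"linear":[0,0,0],"grip":0},
  {"delta_rot":[0,0,0],"linear":[0,0,0],"grip":0},
  {"delta_rot":[0,0,0],"linear":[0,0,0],"grip":0},
  {"delta_rot":[0,0,0],"linear":[0,0,0],"grip":0},
  {"delta_rot":[0,0,0],"linear":[0,0,0],"grip":0},
  {"delta_rot":[0,0,0],"linear":[0,0,0],"grip":0},
])

```text
t: 9.35
tool_pos: [0.5756, 0.2439, 0.136]
tool_rot: [-3.107, 0.463, -0.0]
contact_force: [-0.4, 0.4, 0.2]
opening: -0.0
grip_force: 0.0
```

Call:
jog_arm([
  {"delta_rot":[0,0,0],"linear":[0,0,-0.015],"grip":0},
  {"delta_rot":[0,0,0],"linear":[0,0,-0.035],"grip":0},
  {"delta_rot":[0,0,0],"linear":[0,0,-0.035],"grip":0},
  {"delta_rot":[0,0,0],"linear":[0,0,-0.015],"grip":0},
  {"delta_rot":[0,0,0],"linear":[-0.03,0,0],"grip":0},
  {"delta_rot":[0,0,0],"linear":[-0.035,0.03,0],"grip":0},
  {"delta_rot":[0,0,0],"linear":[-0.02,0.035,0],"grip":0},
  {"delta_rot":[0,0,0],"linear":[0,0.04,0],"grip":0},
  {"delta_rot":[0,0,0],"linear":[0,0.035,0],"grip":0},
  {"delta_rot":[0,0,0],"linear":[0,0,0],"grip":0},
])

```text
t: 10.35
tool_pos: [0.4524, 0.1322, 0.236]
tool_rot: [3.106, -0.468, 0.001]
contact_force: [1.0, -0.5, 0.0]
opening: 0.0004
grip_force: 0.0
```

```bash
python3 - <<'E'
from h import *
import cv2
o=ctrl.get_obs();a=(o['tool_pos'],o['tool_rot']);p,d=ctrl.get_image('wrist')
R=Ro.from_rotvec(a[1]).as_matrix();print(o['t'],a[0])
m=(p.max(2)<25).astype(np.uint8);m[225:]=0
n,l,s,c=cv2.connectedComponentsWithStats(m)
print([(s[i].tolist(),c[i].round().tolist()) for i in range(1,n) if s[i,4]>80])
print('pred ball',wproj([.51,.118,.126],*a));print(R.T@(np.array([.51,.118,.126])-a[0]))
cv2.imwrite('pics/w4.png',cv2.convertScaleAbs(p[:,:,::-1],alpha=1.5))
E
```

```text
10.35 [0.45243998 0.13224562 0.23595573]
[([21, 16, 20, 19, 271], [30.0, 25.0]), ([123, 73, 23, 57, 339], [138.0, 101.0]), ([231, 110, 33, 32, 695], [247.0, 125.0])]
pred ball [247.85971076 122.5077499 ]
[ 0.05914957 -0.00344367  0.10998103]
```

View pics/w4.png

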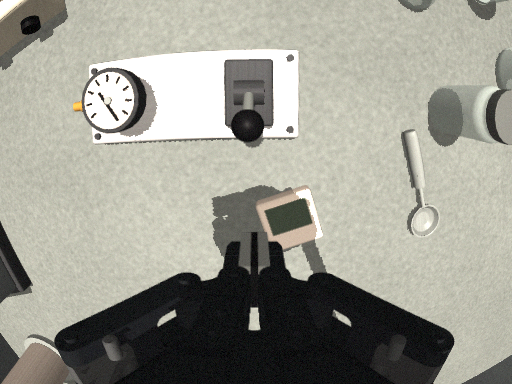

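The ball is at (247,125), 58 mm ahead of the fingers and 4 mm to the left. I'll centre on it, descend and start the push.

Call:
jog_arm([
  {"delta_rot":[0,0,0],"linear":[0,-0.004,0.016],"grip":0},
  {"delta_rot":[0,0,0],"linear":[0,0,0.03],"grip":0},
  {"delta_rot":[0,0,0],"linear":[0,0,0.03],"grip":0},
  {"delta_rot":[0,0,0],"linear":[0,0,0.02],"grip":0},
  {"delta_rot":[0,0,0],"linear":[0,0,0.01],"grip":0},
  {"delta_rot":[0,0,0],"linear":[0,0,0],"grip":0},
  {"delta_rot":[0,0,0],"linear":[0.01,0,0],"grip":0},
  {"delta_rot":[0,0,0],"linear":[0.01,0,0],"grip":0},
  {"delta_rot":[0,0,0],"linear":[0.006,0,0],"grip":0},
  {"delta_rot":[0,0,0],"linear":[0,0,0],"grip":0},
])

```text
t: 11.4
tool_pos: [0.4812, 0.1306, 0.1312]
tool_rot: [-3.107, 0.464, -0.003]
contact_force: [0.7, 0.2, 0.7]
opening: 0.0002
grip_force: 0.0
```

Call:
jog_arm([
  {"delta_rot":[0,0,0],"linear":[0.004,0,0],"grip":0},
  {"delta_rot":[0,0,0],"linear":[0.004,0,0],"grip":0},
  {"delta_rot":[0,0,0],"linear":[0.004,0,0],"grip":0},
  {"delta_rot":[0,0,0],"linear":[0.004,0,0],"grip":0},
  {"delta_rot":[0,0,0],"linear":[0.004,0,0],"grip":0},
  {"delta_rot":[0,0,0],"linear":[0.004,0,0],"grip":0},
  {"delta_rot":[0,0,0],"linear":[0.004,0,0],"grip":0},
  {"delta_rot":[0,0,0],"linear":[0.004,0,0],"grip":0},
])

```text
t: 12.2
tool_pos: [0.5105, 0.1215, 0.13]
tool_rot: [3.107, -0.463, 0.0]
contact_force: [-1.2, 0.1, 0.7]
opening: -0.0001
grip_force: 0.5
```

Call:
jog_arm([
  {"delta_rot":[0,0,0],"linear":[0.004,0,0],"grip":0},
  {"delta_rot":[0,0,0],"linear":[0.004,0,0],"grip":0},
  {"delta_rot":[0,0,0],"linear":[0.004,0,0],"grip":0},
  {"delta_rot":[0,0,0],"linear":[0.004,0,0],"grip":0},
  {"delta_rot":[0,0,0],"linear":[0.004,0,0],"grip":0},
  {"delta_rot":[0,0,0],"linear":[0.004,0,0],"grip":0},
  {"delta_rot":[0,0,0],"linear":[0.004,0,0],"grip":0},
  {"delta_rot":[0,0,0],"linear":[0.002,0,0],"grip":0},
  {"delta_rot":[0,0,0],"linear":[0,0,0],"grip":0},
])

```text
t: 13.1
tool_pos: [0.5391, 0.1127, 0.1299]
tool_rot: [3.107, -0.463, 0.0]
contact_force: [0.0, -0.1, -0.8]
opening: -0.0001
grip_force: 0.0
```

Call:
jog_arm([
  {"delta_rot":[0,0,0],"linear":[0.002,0,0],"grip":0},
  {"delta_rot":[0,0,0],"linear":[0.002,0,0],"grip":0},
  {"delta_rot":[0,0,0],"linear":[0,0,0],"grip":0},
])

```text
t: 13.4
tool_pos: [0.5429, 0.1117, 0.13]
tool_rot: [-3.107, 0.463, -0.0]
contact_force: [-0.3, -0.2, -0.3]
opening: -0.0003
grip_force: 0.2
```

```bash
python3 - <<'E'
from h import *
import cv2
o=ctrl.get_obs();print(o['tool_pos'],o['contact_force'])
p,d=ctrl.get_image('top');u,v=proj('top',[.57,.1,.12]).astype(int);print(u,v)
cv2.imwrite('pics/t5.png',cv2.resize(p[v-60:v+60,u-80:u+80,::-1],None,fx=4,fy=4))
E
```

```text
[0.54285619 0.11165558 0.13003182] [-0.26335497 -0.16813593 -0.27836518]
218 183
```

View pics/t5.png

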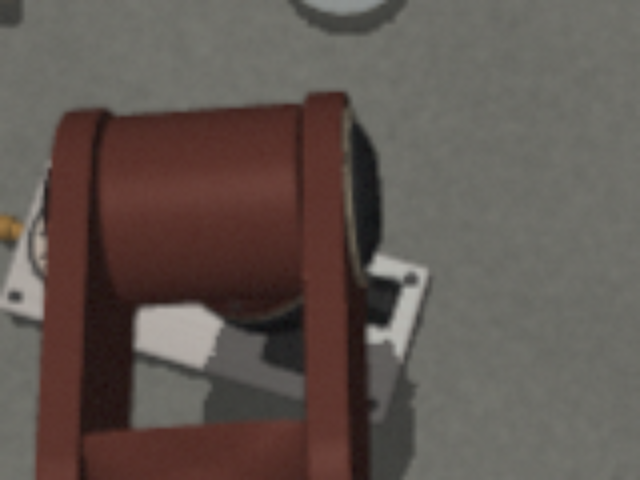

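The arm hides the lever in the top view. I'll keep pushing in small steps until the force shows the end stop.

Call:
jog_arm([
  {"delta_rot":[0,0,0],"linear":[0.002,0,0],"grip":0},
  {"delta_rot":[0,0,0],"linear":[0.002,0,0],"grip":0},
  {"delta_rot":[0,0,0],"linear":[0,0,0],"grip":0},
])

```text
t: 13.75
tool_pos: [0.5467, 0.1105, 0.13]
tool_rot: [3.107, -0.463, 0.0]
contact_force: [-0.9, 0.1, -1.1]
opening: -0.0
grip_force: 0.2
```

```bash
python3 - <<'E'
from h import *
import cv2
o=ctrl.get_obs();a=(o['tool_pos'],o['tool_rot']);print(a[0],o['contact_force'])
X=np.array([.957,-.291]);
for th in(.7,.85,1.):
    s=.08*np.sin(th-.5);P=[.537+s*X[0],.111+s*X[1],.052+.08*np.cos(th-.5)];print(th,wproj(P,*a).round(),proj('side',P).round())
p,d=ctrl.get_image('wrist');q,_=ctrl.get_image('side')
b=cv2.resize(cv2.convertScaleAbs(p[130:290,150:350,::-1],alpha=2),(400,320));c=cv2.resize(cv2.convertScaleAbs(q[190:270,220:320,::-1],alpha=2),(400,320))
cv2.imwrite('pics/w6.png',np.hstack([b,c]))
E
```

```text
[0.5467476  0.1104665  0.13002373] [-0.89840637  0.11399442 -1.14990314]
0.7 [256. 253.] [254. 222.]
0.85 [256. 228.] [250. 220.]
1.0 [256. 202.] [247. 220.]
```

View pics/w6.png

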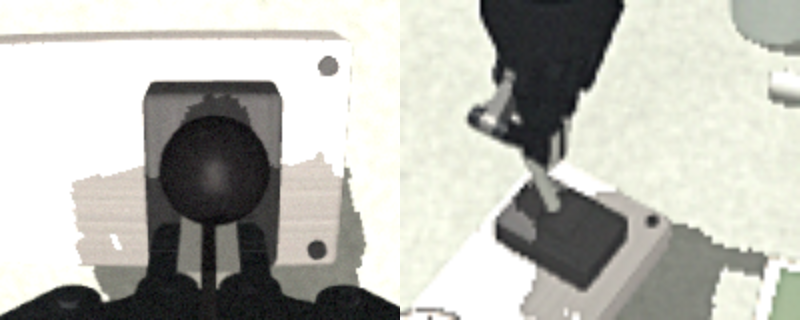

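The wrist crop shows the ball at about (257,215), so the angle is roughly 0.92 rad. A few more millimetres should reach the stop.

Call:
jog_arm([
  {"delta_rot":[0,0,0],"linear":[0.002,0,0],"grip":0},
  {"delta_rot":[0,0,0],"linear":[0,0,0],"grip":0},
])

```text
t: 14.05
tool_pos: [0.5486, 0.1099, 0.13]
tool_rot: [-3.107, 0.463, -0.0]
contact_force: [-0.2, -0.5, -0.9]
opening: 0.0001
grip_force: 0.2
```

Call:
jog_arm([
  {"delta_rot":[0,0,0],"linear":[0.001,0,0],"grip":0},
  {"delta_rot":[0,0,0],"linear":[0,0,0],"grip":0},
])

```text
t: 14.25
tool_pos: [0.5494, 0.1097, 0.13]
tool_rot: [-3.107, 0.463, 0.0]
contact_force: [-0.3, 0.4, -1.2]
opening: 0.0
grip_force: 0.3
```

Call:
jog_arm([
  {"delta_rot":[0,0,0],"linear":[0.001,0,0],"grip":0},
  {"delta_rot":[0,0,0],"linear":[0,0,0],"grip":0},
])

```text
t: 14.45
tool_pos: [0.5504, 0.1093, 0.1299]
tool_rot: [3.107, -0.463, -0.0]
contact_force: [-1.2, -0.4, -0.9]
opening: 0.0001
grip_force: 0.4
```

Call:
jog_arm([
  {"delta_rot":[0,0,0],"linear":[0.001,0,0],"grip":0},
  {"delta_rot":[0,0,0],"linear":[0,0,0],"grip":0},
])

```text
t: 14.65
tool_pos: [0.5509, 0.1092, 0.1299]
tool_rot: [-3.107, 0.463, 0.002]
contact_force: [-2.8, -0.1, -0.5]
opening: 0.0002
grip_force: 1.4
```

```bash
python3 - <<'E'
from h import *
import cv2
o=ctrl.get_obs();a=(o['tool_pos'],o['tool_rot']);print(a[0],o['contact_force'])
X=np.array([.957,-.291]);
for th in(.85,.95,1.):
    s=.08*np.sin(th-.5);P=[.537+s*X[0],.111+s*X[1],.052+.08*np.cos(th-.5)];print(th,wproj(P,*a).round())
p,d=ctrl.get_image('wrist')
m=(d[150:260,200:310]<.14)&(d[150:260,200:310]>.05);r=np.where(m.any(1))[0]+150;print('depth rows',r.min(),r.max(), d[170:240:6,257].round(3))
E
```

```text
[0.55092603 0.10919992 0.12987508] [-2.75746352 -0.05738155 -0.47383289]
0.85 [256. 236.]
0.95 [256. 219.]
1.0 [256. 211.]
depth rows 187 259 [0.23  0.224 0.208 0.136 0.133 0.13  0.127 0.128 0.128 0.128 0.13  0.131]
```

The force rise and the finger position both say the lever is at its stop. I'll back away.

Call:
jog_arm([
  {"delta_rot":[0,0,0],"linear":[-0.003,0,0],"grip":0},
  {"delta_rot":[0,0,0],"linear":[-0.01,0,0],"grip":0},
  {"delta_rot":[0,0,0],"linear":[-0.02,0,0],"grip":0},
  {"delta_rot":[0,0,0],"linear":[-0.025,0,0],"grip":0},
  {"delta_rot":[0,0,0],"linear":[-0.02,0,0],"grip":0},
  {"delta_rot":[0,0,0],"linear":[0,0,-0.03],"grip":0},
  {"delta_rot":[0,0,0],"linear":[0,0,-0.04],"grip":0},
  {"delta_rot":[0,0,0],"linear":[0,0,-0.03],"grip":0},
  {"delta_rot":[0,0,0],"linear":[0,0,0],"grip":0},
  {"delta_rot":[0,0,0],"linear":[0,0,0],"grip":0},
])

```text
t: 15.7
tool_pos: [0.4769, 0.132, 0.231]
tool_rot: [-3.107, 0.462, -0.004]
contact_force: [-0.5, 0.1, -0.2]
opening: -0.0001
grip_force: 0.0
```

```bash
python3 - <<'E'
from h import *
import cv2
o=ctrl.get_obs();a=(o['tool_pos'],o['tool_rot']);print(o['t'],a[0],o['contact_force'],abs(o['dq']).max())
X=np.array([.957,-.291])
for th in(0.1,.85,1.):
    s=.08*np.sin(th-.5);P=[.537+s*X[0],.111+s*X[1],.052+.08*np.cos(th-.5)];print(th,wproj(P,*a).round(1))
p,d=ctrl.get_image('wrist')
m=(d>.05)&(d<.225);m[200:]=0
n,l,s,c=cv2.connectedComponentsWithStats(m.astype(np.uint8));print([(s[i].tolist(),c[i].round(1).tolist()) for i in range(1,n) if s[i,4]>60])
E
```

```text
15.7 [0.47687243 0.13195879 0.23101286] [-0.49027058  0.13756809 -0.1783518 ] 0.04142386655376565
0.1 [255.7 157.2]
0.85 [255.7  81.9]
1.0 [255.6  68.5]
[([0, 0, 35, 31, 700], [13.5, 10.8]), ([239, 54, 34, 33, 870], [255.9, 70.0]), ([497, 113, 15, 49, 579], [505.0, 136.2])]
```

The ball is at (256,70), which matches an angle of about 0.98 rad. I'll hand the job in.

```bash
python3 -c "
from station import ctrl
print(ctrl.finish_job())"
```

```text
the job is handed in; nothing more can be done
None
```

I pointed at the large flask's mouth and then the gauge for about two seconds each, pushed the vent lever to its end stop (measured at about 0.98 rad), backed clear and handed the job in; no verdict came back.

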